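# Find the strainer basket that belongs in the brush-washing pot

## Task

The strainer baskets of three brush-washing pots got mixed up on the draining rack: try them one after another in the pot that stands in the drip tray, gently and without forcing, until you have the one that goes in and hangs level with its flange resting on the rim all round, and leave that one in the pot. Baskets that do not fit go back on the rack or stand upright on the bench, clear of the pots. Leave the pots where they are and do not disturb the other things on the bench.

Things in the scene. Friction and masses are not known exactly. Their poses are not given: they have to be found in the camera images.
- pot_a: Open round steel brush-washing pot, 100 mm high, floor 3 mm, wall 2.5 mm with a rolled rim, thin wire bail; loose, about 0.9 kg. The three differ only in inside diameter: 82, 98 and 114 mm, not marked. The pot to serve is the one nearest the tray's centre (it changes); the other two stand near the back and right edges of the bench. Origin: centre of its underside, z up
- pot_b: Open round steel brush-washing pot, 100 mm high, floor 3 mm, wall 2.5 mm with a rolled rim, thin wire bail; loose, about 0.9 kg. The three differ only in inside diameter: 82, 98 and 114 mm, not marked. The pot to serve is the one nearest the tray's centre (it changes); the other two stand near the back and right edges of the bench. Origin: centre of its underside, z up
- pot_c: Open round steel brush-washing pot, 100 mm high, floor 3 mm, wall 2.5 mm with a rolled rim, thin wire bail; loose, about 0.9 kg. The three differ only in inside diameter: 82, 98 and 114 mm, not marked. The pot to serve is the one nearest the tray's centre (it changes); the other two stand near the back and right edges of the bench. Origin: centre of its underside, z up
- pot_a_rim (a point): centre of this pot's mouth, level with its rim, 100 mm above its underside. Its own basket is 6 mm narrower than its inside and hangs by the flange on the rim, foot 19 mm above the pot's floor; a narrower basket drops right in, flange and all, to the floor; a wider one is stopped by its widening, flange 60 to 68 mm above the rim
- pot_b_rim (a point): centre of this pot's mouth, level with its rim, 100 mm above its underside. Its own basket is 6 mm narrower than its inside and hangs by the flange on the rim, foot 19 mm above the pot's floor; a narrower basket drops right in, flange and all, to the floor; a wider one is stopped by its widening, flange 60 to 68 mm above the rim
- pot_c_rim (a point): centre of this pot's mouth, level with its rim, 100 mm above its underside. Its own basket is 6 mm narrower than its inside and hangs by the flange on the rim, foot 19 mm above the pot's floor; a narrower basket drops right in, flange and all, to the floor; a wider one is stopped by its widening, flange 60 to 68 mm above the rim
- basket_1: Perforated metal strainer basket, open on top, about 220 g; at the start on the sloping rack, leaning 30 degrees towards the rack's front. Body 76, 92 or 108 mm across below its flange: one of each, not marked, to be found by trying. All else is alike: see the grip and flange points. Origin: centre of its underside; z: its axis, up through the mouth; x: along its hand grip (up the slope at the start)
- basket_2: Perforated metal strainer basket, open on top, about 220 g; at the start on the sloping rack, leaning 30 degrees towards the rack's front. Body 76, 92 or 108 mm across below its flange: one of each, not marked, to be found by trying. All else is alike: see the grip and flange points. Origin: centre of its underside; z: its axis, up through the mouth; x: along its hand grip (up the slope at the start)
- basket_3: Perforated metal strainer basket, open on top, about 220 g; at the start on the sloping rack, leaning 30 degrees towards the rack's front. Body 76, 92 or 108 mm across below its flange: one of each, not marked, to be found by trying. All else is alike: see the grip and flange points. Origin: centre of its underside; z: its axis, up through the mouth; x: along its hand grip (up the slope at the start)
- basket_1_flange (a point): point on this basket's axis level with its flange's underside, 78 mm above the basket's underside. Flange 3 mm thick, standing out 7.5 mm all round the body; below it the body tapers, 6 mm narrower at 16 mm up, then narrows steeply to a foot ring 66 mm across and 10 mm high. Axes as the basket
- basket_2_flange (a point): point on this basket's axis level with its flange's underside, 78 mm above the basket's underside. Flange 3 mm thick, standing out 7.5 mm all round the body; below it the body tapers, 6 mm narrower at 16 mm up, then narrows steeply to a foot ring 66 mm across and 10 mm high. Axes as the basket
- basket_3_flange (a point): point on this basket's axis level with its flange's underside, 78 mm above the basket's underside. Flange 3 mm thick, standing out 7.5 mm all round the body; below it the body tapers, 6 mm narrower at 16 mm up, then narrows steeply to a foot ring 66 mm across and 10 mm high. Axes as the basket
- basket_1_grip (a point): centre of this basket's squared black hand grip, on its axis, 128 mm above its underside: 64 mm long along the basket's x, 14 mm wide along y, 14 mm high; held over the mouth by wires from both ends down to the flange, 47 mm lower; free below its middle
- basket_2_grip (a point): centre of this basket's squared black hand grip, on its axis, 128 mm above its underside: 64 mm long along the basket's x, 14 mm wide along y, 14 mm high; held over the mouth by wires from both ends down to the flange, 47 mm lower; free below its middle
- basket_3_grip (a point): centre of this basket's squared black hand grip, on its axis, 128 mm above its underside: 64 mm long along the basket's x, 14 mm wide along y, 14 mm high; held over the mouth by wires from both ends down to the flange, 47 mm lower; free below its middle
- rack: Wooden draining rack, fixed: slats 430 mm long sloping 30 degrees, rising away from its front; their face is 75 mm above the bench in the middle; an 8 mm lip along the low front edge stops the baskets' foot rings. Baskets stand in one row, about 137 mm apart. Origin: on the bench under the board's middle, z up; front faces its own -x, row along y
- tray_centre (a point): centre of the shallow dark steel drip tray (180 x 180 mm, rim 10 mm high, bare sheet under 1 mm thick flat on the bench, fixed), at bench height; one pot stands at about its middle
- brush: flat paint brush lying on the bench, 200 mm long, a bystander; origin about its middle, on the bench, x towards the bristles
- scraper: broad scraper with a wooden handle lying on the bench, 207 mm long, a bystander; origin about its middle, x towards the blade
- tape: roll of masking tape lying flat, 104 mm across, 36 mm high, a bystander; origin: centre of its underside
- quart_tin: closed paint tin, 108 mm across, 124 mm high, a bystander; origin: centre of its underside
- jar: glass jar with a metal lid, 72 mm across, 100 mm high, a bystander; origin: centre of its underside
- spirit: white plastic bottle, 84 mm across, 200 mm high, a bystander; origin: centre of its underside
Not all that is in view belongs to the job. What is shaped like the pot_b but pink is not meant.

How it is judged:
By the outcome, as a careful person would: the job done as asked, in the order asked, and still so for the second after the job is handed in, with the robot touching nothing.
It also fails if it takes over 72 s, if anything falls off the work surface, if the arm or the gripper's body presses on something with over 40 N, if the wrist force passes 120 N, or if a joint passes its speed limit or range.

## Robot

A 6-joint arm with a two-finger parallel gripper is mounted at the origin on the work surface. World frame = base frame: x ahead of the robot, y to its left, z up, the work surface at z = 0. Lengths are in m, angles in degrees, forces in N, time in s.
With the tool pointing down it reaches from about 0.35 to 0.875 m from the base axis. Payload 4.2 kg.
Tool frame: the origin (TCP) lies midway between the tips of the shut fingers; the grasp point (between the pads) lies 19 mm behind it; z points along the fingers, y is the line along which they close (so a half turn about z gives the same grasp; the last joint's range is limited). The gripper opens to 87 mm and grips with 3 to 60 N. Pads are 19 mm wide; open, the fingers measure 117 mm over their backs; the gripper's body (75 mm by 190 mm) begins 51 mm behind the grasp point.
Start: joints at [78.701, 22.042, 0.453, 0, -68.411, -14.817], TCP at [0.275, 0.561, 0.223] pointing down, gripper open.
Joint ranges: [-179.83, 179.83], [-69.29, 118.12], [-61.27, 80.66], [-181.25, 117.63], [-171.15, -9.14], [-177.46, 177.46]. Speed limits (degrees/s): [159.86, 159.86, 180, 180, 180, 180].

## Interface

Orientations are given as [roll, pitch, yaw] about the fixed x, y, z axes, in that order (R = Rz(yaw) Ry(pitch) Rx(roll)).
In Python, from workcell import env gives the robot as it stands. The module is installed in compiled form; this text tells all that it offers. Calls block until the motion is done:
- env.goto(position, orientation): joint-space move of the TCP to a pose.
- env.move_straight(position, rotation=None, rate=0.15, force_limit=None): straight line of the TCP; rotation=None keeps the orientation; rate is the mean speed in m/s. With force_limit (N) it stops when the force on the tool has changed by that much, and returns True; else False.
- env.set_joints(angles): joint-space move.
- env.gripper_to(opening, grasp_force=None): opening from 0.0 (shut) to 1.0 (fully open); grasp_force is the grip in N (None keeps the last); returns when the fingers have stopped.
- env.dwell(seconds).
- env.inverse_kinematics(position, orientation): joint angles nearest the present ones, or None.
- env.read_state(): the state.
- env.grab_frame(name): name is "scene" or "top" or "wrist"; returns a dict with "image" (384x512x3 uint8, blue, green, red), "fx", "fy", "cx", "cy" (pixels), "position" and "orientation" of the camera in the world. Camera axes: x right, y up, looking along -z (the intrinsics and any distortion apply to the point x, -y, -z); pixel columns grow to the right and rows downward; lengths in m; the calibration is good to about 2 mm. The wrist camera is an equidistant fisheye: a pixel r from the principal point sees the ray r / f radians off the axis. A picture is of the moment at which its call begins. There is no depth.
A pose or a line that the arm cannot do raises env.Unreachable and nothing moves.
- env.close_job(): hands the job in; it is judged then, once.
Trained networks look in a picture, given as the dict that the camera call returned (one of the last four; its "shot" number tells which), for a name from the list of things; names that differ only in an ending like _2 or _b are one class to them, and where a whole thing is asked for, a point or a joint stands for the part that bears it (a point fixed in the world has none). Each returns a list of dicts, best first, with "score" (0 to 1); they miss things now and then, are a little off and sometimes report something else, mostly with a low value. They report only what shows in the picture. A call takes as long as a camera call. They do not tell look-alikes from the thing itself.
- env.search_frame(picture, thing): "xyz" ([x, y, z] in m, in world coordinates, good to about 4 mm: the middle of the surface that is visible of it).
- env.trace(picture, thing): "mask" (384x512 bool, what is visible of it).
The state is a dict: "clock": time; "joint_positions": joint angles; "qvel": joint speeds; "joint_torque": joint torques, N m; "position": TCP position; "tool_rot": TCP orientation; "force": force on the tool from outside, world axes, zero at the start; "wrist_torque": the same for the moment, N m; "opening": opening from 0.0 (shut) to 1.0 (fully open); "finger_force": force on a finger pad.
Only numpy, scipy, OpenCV 4.12 (cv2) and the standard library are available. Lean on these libraries where they do the work, as an engineer would, in place of code of your own. Each camera call takes 0.05 s, during which the arm holds its last target. There are 200 camera calls.

## Working session

There is one attempt and no reset: what is moved stays moved. The work goes in short steps, each a Python script; the robot and the scene stay as the last script left them, time stands still between calls to the robot, and variables do not carry over. Pictures are saved under pics/ and viewed, at most 10 in all, crops included, and the job is handed in when it is done.

```bash
mkdir -p pics; python3 - <<'E'
from workcell import env
import cv2
for n in ("scene","top"):
    f=env.grab_frame(n); cv2.imwrite(f"pics/{n}0.png",f["image"])
    print(n,f["position"],f["orientation"],f["fx"])
    for t in ("pot_a","basket_1","basket_1_grip","basket_1_flange","rack","tray_centre","pot_a_rim","quart_tin","jar","spirit","tape","brush","scraper"):
        try: print(t,[( [round(float(v),3) for v in d["xyz"]],round(float(d["score"]),2)) for d in env.search_frame(f,t)])
        except Exception as e: print(t,e)
print(env.read_state())
E
```

```text
scene [1.03885882 0.58102412 1.33665919] [ 34.11777535   0.74634723 140.12806866] 476.14449829110214
pot_a [([0.275, -0.234, 0.056], 0.94), ([0.493, -0.268, 0.062], 0.8), ([0.716, -0.321, 0.051], 0.74), ([0.596, -0.471, 0.059], 0.58)]
basket_1 [([0.581, 0.05, 0.113], 0.82), ([0.501, 0.307, 0.106], 0.78), ([0.426, 0.009, 0.007], 0.43)]
basket_1_grip [([0.53, 0.187, 0.102], 0.91)]
basket_1_flange [([0.526, 0.18, 0.101], 0.94)]
rack [([0.597, 0.224, 0.082], 0.55)]
tray_centre [([0.522, -0.249, -0.004], 0.79)]
pot_a_rim [([0.592, -0.471, 0.059], 0.64)]
quart_tin [([0.459, -0.474, 0.111], 0.98)]
jar [([0.599, 0.225, 0.08], 0.67), ([0.5, 0.31, 0.106], 0.66)]
spirit [([0.344, -0.351, 0.114], 0.8)]
tape [([0.754, -0.128, 0.033], 0.91), ([0.498, 0.306, 0.107], 0.61), ([0.714, -0.322, 0.051], 0.58)]
brush [([0.336, 0.178, 0.014], 0.72), ([0.496, -0.268, 0.058], 0.19)]
scraper [([0.425, 0.005, 0.008], 0.75), ([0.523, -0.249, -0.004], 0.31)]
top [ 0.44897883 -0.06302172  1.34975836] [  2.617736    -1.08611842 -90.15175139] 369.89335693465216
pot_a [([0.493, -0.269, 0.005], 0.9), ([0.277, -0.234,
[... 742 characters left out ...]
7], 0.61)]
{'clock': 1.4, 'joint_positions': array([ 7.87026010e+01,  2.20430690e+01,  4.52703677e-01,  9.09753614e-04,
       -6.84108703e+01, -1.48168386e+01]), 'qvel': array([ 0.01325569,  0.00143134, -0.07954514,  0.02403829, -0.07917845,
        0.00707065]), 'joint_torque': array([-1.32156638e-04, -3.90469086e+01,  1.87625098e+01,  4.22443226e+00,
        1.55775208e-02, -1.23937409e-05]), 'position': array([0.27507362, 0.56119568, 0.22253831]), 'tool_rot': array([ 1.79999022e+02, -1.13378271e-03, -2.61139028e+01]), 'force': array([-1.16835931,  0.32819741, -0.18319685]), 'wrist_torque': array([ 0.02711887,  0.00983383, -0.01874177]), 'finger_force': 0.0, 'opening': 0.9991569631053989}
```

View pics/scene0.png

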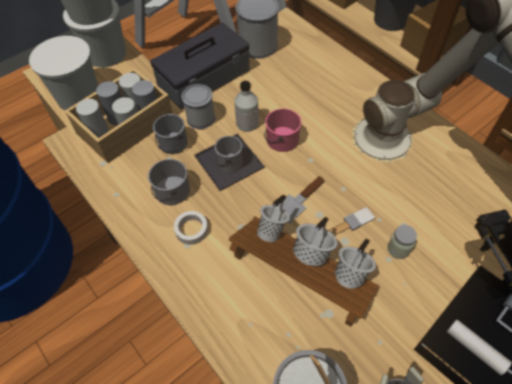

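View pics/top0.png

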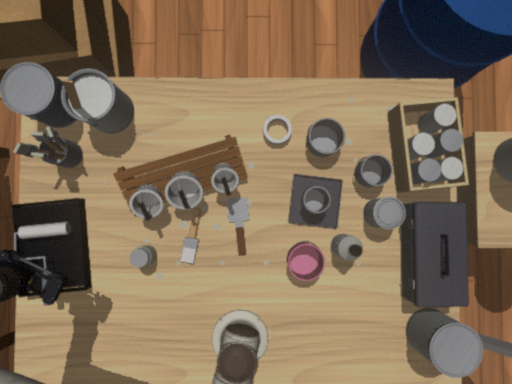

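Tray pot is at top px (316,200) and looks the smallest; the baskets are at (147,203), (184,191), (225,180), and the pink decoy is at (306,262). I'll enlarge the useful regions for measuring.

```bash
cat > h.py <<'E'
import numpy as np, cv2
from scipy.spatial.transform import Rotation as R
from workcell import env
def proj(f,P):
    p=R.from_euler('xyz',f["orientation"],degrees=True).inv().apply(np.atleast_2d(P)-f["position"])
    x,y,z=p[:,0],-p[:,1],-p[:,2]
    return np.c_[f["cx"]+f["fx"]*x/z, f["cy"]+f["fy"]*y/z]
def fish(f,P):
    p=R.from_euler('xyz',f["orientation"],degrees=True).inv().apply(np.atleast_2d(P)-f["position"])
    x,y,z=p[:,0],-p[:,1],-p[:,2]; r=np.hypot(x,y); th=np.arctan2(r,z)
    return np.c_[f["cx"]+f["fx"]*th*x/r, f["cy"]+f["fy"]*th*y/r]
def save(f,name,box=None,k=3,pts=[],pr=proj):
    im=f["image"]; x0,y0,x1,y1=box or (0,0,512,384)
    o=cv2.resize(im[y0:y1,x0:x1],None,fx=k,fy=k,interpolation=cv2.INTER_CUBIC)
    for P,c in pts:
        q=((pr(f,P)-[x0,y0]+.5)*k).round().astype(int)
        cv2.polylines(o,[q],False,c,1)
    if name: cv2.imwrite(name,o)
    return o
def circ(c,r,ax=(0,0,1),n=60):
    ax=np.array(ax)/np.linalg.norm(ax); u=np.cross(ax,[0,1,0]);u/=np.linalg.norm(u);v=np.cross(ax,u)
    t=np.linspace(0,2*np.pi,n)[:,None]
    return np.array(c)+r*(np.cos(t)*u+np.sin(t)*v)
E
python3 - <<'E'
from h import *
import pickle
a=env.grab_frame("top");b=env.grab_frame("scene");pickle.dump((a,b),open("f.pkl","wb"))
print({k:v for k,v in a.items() if k!="image"}); 
A=save(a,None,(120,150,255,240));B=save(b,None,(250,185,385,295));C=save(a,None,(290,110,395,225))
W=np.zeros((600,725,3),np.uint8);W[:270,:405]=A;W[270:600,:405]=B;W[:345,410:725]=C
cv2.imwrite("pics/c1.png",W)
# dark blobs
for f,bx in ((a,(120,150,250,235)),(b,(250,185,385,300))):
    g=f["image"].max(2)[bx[1]:bx[3],bx[0]:bx[2]]
    n,l,s,c=cv2.connectedComponentsWithStats((g<55).astype(np.uint8))
    print([(s[i,4],(c[i]+bx[:2]).round(1).tolist()) for i in range(1,n) if s[i,4]>12])
E
```

```text
{'fx': 369.89335693465216, 'fy': 369.89335693465216, 'cx': 263.9259750367696, 'cy': 195.20476589496127, 'position': array([ 0.44897883, -0.06302172,  1.34975836]), 'orientation': array([  2.617736  ,  -1.08611842, -90.15175139]), 'shot': 3}
[(np.int32(43), [225.6, 185.6]), (np.int32(56), [183.3, 198.9]), (np.int32(61), [144.4, 210.7])]
[(np.int32(27), [279.5, 200.1]), (np.int32(26), [322.0, 223.1]), (np.int32(20), [363.6, 245.0])]
```

View pics/c1.png

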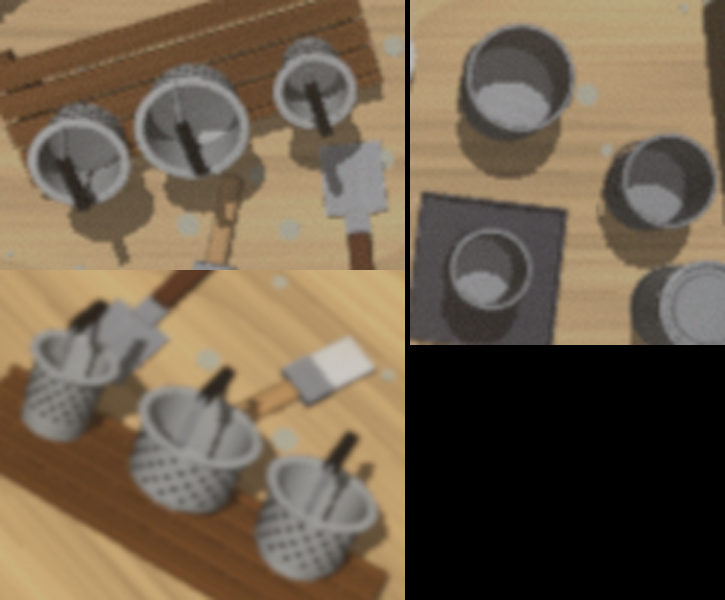

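The crop shows the tray pot (490,270) is clearly the smallest of the three, and the right-hand basket (315,90) clearly the narrowest, so I'll try that one first. Next: triangulate its grip and locate the pot mouth.

```bash
cat > e.py <<'E'
from h import *
import pickle
from scipy.optimize import least_squares
a,b=pickle.load(open("f.pkl","rb"))
obs=[((225.6,186.0),(279.4,200.4)),((183.4,199.0),(322,223.1)),((144.6,210.5),(363.6,245))]
G=[least_squares(lambda P:np.r_[proj(a,P)[0]-t,proj(b,P)[0]-s],[.5,.2,.15]) for t,s in obs]
for g in G: print(g.x.round(4),g.fun.round(2))
d=G[2].x-G[0].x; psi=np.degrees(np.arctan2(-d[0],d[1])); print("yaw",psi,"spacing",np.linalg.norm(d)/2)
c,s=np.cos(np.radians(psi)),np.sin(np.radians(psi))
ax=np.array([-.5*c,-.5*s,.866]); xx=np.array([.866*c,.866*s,.5])
pts=[]
for g,r in zip(G,(45.5,61.5,53.5)):
    P=g.x; pts+=[(circ(P-.047*ax,r/1e3,ax),(0,0,255)),(circ(P-.128*ax,.033,ax),(255,0,0)),(np.array([P-.032*xx,P+.032*xx]),(0,255,0))]
# pot rim: gradient fit, outer r=.0435 at z=.1
def score(f,P,r):
    gx=cv2.GaussianBlur(f["image"],(0,0),.7).astype(np.float32).mean(2)
    q=proj(f,circ((P[0],P[1],.0995),r)).astype(np.float32)
    return cv2.remap(gx,q[None,:,0],q[None,:,1],cv2.INTER_LINEAR).mean()
for f,n in((a,"top"),(b,"scene")):
    best=max(((score(f,(x,y),.0425),x,y) for x in np.arange(.46,.53,.001) for y in np.arange(-.3,-.23,.001)));print(n,best)
    pts.append((circ((best[1],best[2],.0995),.0425),(0,0,255)))
W=np.zeros((600,725,3),np.uint8)
W[:270,:405]=save(a,None,(120,150,255,240),3,pts);W[270:600,:405]=save(b,None,(250,185,385,295),3,pts)
W[:240,410:710]=save(a,None,(290,170,350,218),5,pts[-2:]);W[300:540,410:710]=save(b,None,(200,125,260,173),5,pts[-2:])
cv2.imwrite("pics/c2.png",W)
E
python3 e.py
```

```text
[0.5323 0.0378 0.1642] [-0.18  0.19 -0.24 -0.01]
[0.4907 0.1724 0.1641] [-0.21  0.23 -0.28  0.01]
[0.4535 0.2953 0.166 ] [-0.44  0.48 -0.56  0.05]
yaw 17.000042757826808 spacing 0.1346480946750787
top (np.float32(104.36888), np.float64(0.49400000000000005), np.float64(-0.26699999999999996))
scene (np.float32(116.99555), np.float64(0.464), np.float64(-0.3))
```

View pics/c2.png

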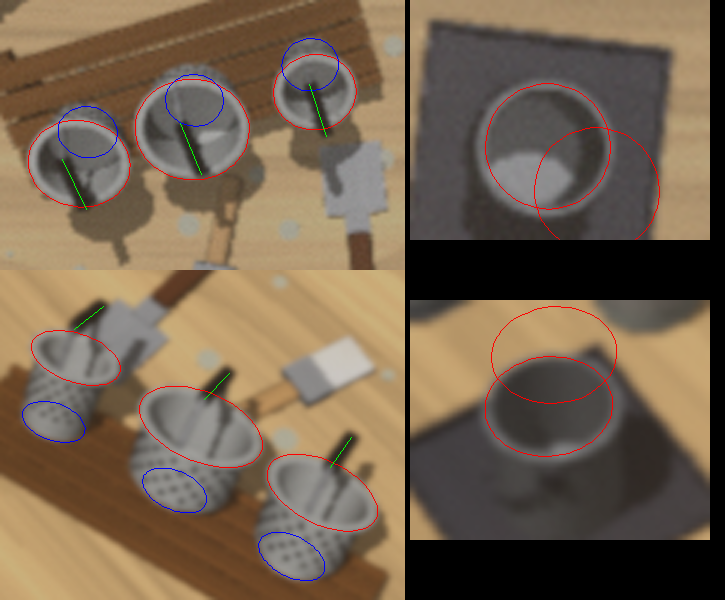

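The model overlays match all three baskets, including the small one at (315,90). The top-view pot fit at (0.494,-0.267) looks right; the scene fit went astray. Next I'll move over the pot for a close wrist look, then to the pre-grasp pose.

```bash
cat >> h.py <<'E'
PSI=17.0; c_,s_=np.cos(np.radians(PSI)),np.sin(np.radians(PSI))
AX=np.array([-.5*c_,-.5*s_,.866025])
def rot(zt,yt): return R.from_matrix(np.c_[np.cross(yt,zt),yt,zt]).as_euler('xyz',degrees=True)
YR=np.array([-s_,c_,0])
def opts(zt): return [rot(np.array(zt),k*YR) for k in(1,-1)]
def st(m=""):
    s=env.read_state(); print(m,round(s["clock"],1),s["position"].round(4),s["tool_rot"].round(1),"F",s["force"].round(1),"op",round(s["opening"],3),round(s["finger_force"],1)); return s
E
python3 - <<'E'
from h import *
G=np.array([.532,.038,.165])
for k,o in enumerate(opts(-AX)): print("tilt",k,o.round(1),*(None if (q:=env.inverse_kinematics(G-.019*AX+h*AX,o)) is None else q.round() for h in(0,.1)))
for k,o in enumerate(opts([0,0,-1])): print("down",k,o.round(1),*(None if (q:=env.inverse_kinematics(p,o)) is None else q.round() for p in([.494,-.267,.131],[.494,-.267,.35],[.5,0,.36])))
s=env.read_state()
env.move_straight(s["position"]+[0,0,.15],rate=.3)
o=opts([0,0,-1])[1]
q=env.inverse_kinematics([.494,-.267,.30],o); 
k=1
if q is None: o=opts([0,0,-1])[0];k=0
env.goto([.494,-.267,.30],o); st("hover %d"%k)
f=env.grab_frame("wrist"); print({k:v for k,v in f.items() if k!="image"})
ps=[(circ((.494,-.267,.0995),.0425),(0,0,255))]
save(f,"pics/w1.png",None,1.5,ps,fish)
print([(d["xyz"],d["score"]) for d in env.search_frame(f,"pot_a")])
import pickle; pickle.dump(f,open("w.pkl","wb"))
E
```

```text
tilt 0 [ 180.   30. -163.] None [  24.   -5.  -40.    8.  -26. -103.]
tilt 1 [180. -30.  17.] None [ 24.  -5. -40.   8. -26.  77.]
down 0 [-180.    0. -163.] [-12.  21. -16.   0. -53. -61.] [-12.  12.   5.   0. -82. -61.] [ 19.   6.  -2.   0. -82. -92.]
down 1 [180.   0.  17.] [-12.  21. -16.   0. -53. 119.] [-12.  12.   5.   0. -82. 119.] [ 19.   6.  -2.   0. -82.  88.]
hover 1 5.2 [ 0.4943 -0.2665  0.3   ] [180.   -0.   17.1] F [-0.4  0.5  0.8] op 0.999 0.0
{'fx': 297.3186396354542, 'fy': 297.3186396354542, 'cx': 257.58726277433067, 'cy': 190.00125472678107, 'position': array([ 0.55755816, -0.24574846,  0.46214887]), 'orientation': array([-1.41119704e+01, -2.11349644e-02, -7.29547327e+01]), 'shot': 5}
[([0.7213, -0.311, 0.0128], 0.92), ([0.2678, -0.2375, 0.0097], 0.9), ([0.4813, -0.2646, 0.023], 0.66), ([0.5936, -0.4924, 0.055], 0.55)]
```

View pics/w1.png

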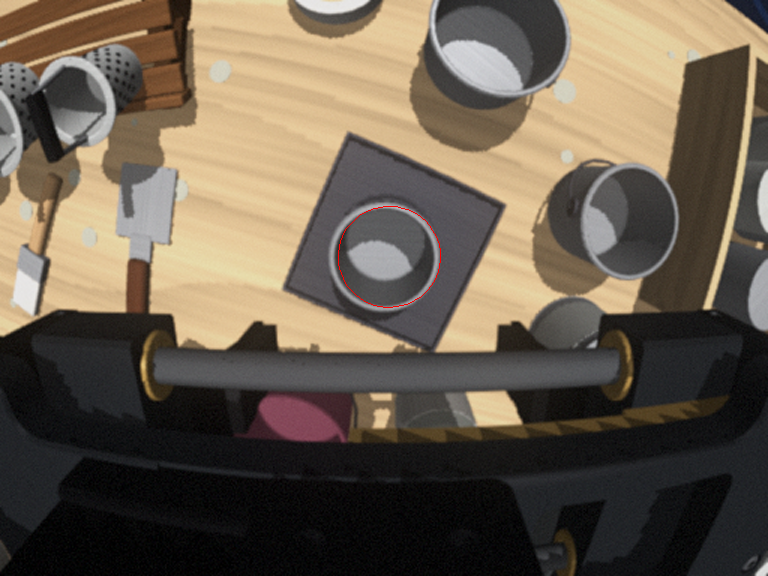

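The ring in the wrist view, centred about (384,257), sits about 3 mm towards +y from my circle; the red overlay is shifted right. I'll fit it over all views and find the largest reachable tilt for the grasp (tilting about the closing axis doesn't affect the pads).

```bash
python3 - <<'E'
from h import *
import pickle
a,b=pickle.load(open("f.pkl","rb")); w=pickle.load(open("w.pkl","rb"))
for n,f,pr in(("top",a,proj),("scene",b,proj),("wrist",w,fish)):
    g=cv2.GaussianBlur(f["image"],(0,0),.7).astype(np.float32).mean(2)
    def S(x,y,r):
        q=pr(f,circ((x,y,.0995),r)).astype(np.float32)
        v=cv2.remap(g,q[None,:,0],q[None,:,1],cv2.INTER_LINEAR); return v.mean()-v.std()
    print(n,max((S(x,y,r),round(x,4),round(y,4),r) for x in np.arange(.482,.506,.001) for y in np.arange(-.276,-.256,.001) for r in(.0415,.0425,.0435)))
G=np.array([.532,.038,.165])
for t in(5,10,15,20,25,28):
    T=np.radians(t); z=np.array([np.sin(T)*c_,np.sin(T)*s_,-np.cos(T)])
    for k in(1,-1):
        q=env.inverse_kinematics(G+.019*z,rot(z,k*YR)); q2=env.inverse_kinematics(G-.09*AX*-1+.019*z,rot(z,k*YR)); print(t,k,None if q is None else q.round(), q2 is not None)
E
```

```text
top (np.float32(95.77443), np.float64(0.492), np.float64(-0.266), 0.0435)
scene (np.float32(88.06887), np.float64(0.493), np.float64(-0.265), 0.0425)
wrist (np.float32(147.33652), np.float64(0.492), np.float64(-0.263), 0.0435)
5 1 [ 22.  15. -22.   1. -48. -95.] True
5 -1 [ 22.  15. -22.   1. -48.  85.] True
10 1 [ 22.  13. -26.   1. -41. -96.] True
10 -1 [ 22.  13. -26.   1. -41.  84.] True
15 1 [ 22.  11. -30.   2. -34. -97.] True
15 -1 [ 22.  11. -30.   2. -34.  83.] True
20 1 [ 23.  10. -34.   4. -27. -99.] True
20 -1 [ 23.  10. -34.   4. -27.  81.] True
25 1 [  23.    8.  -39.    8.  -18. -103.] True
25 -1 [ 23.   8. -39.   8. -18.  77.] True
28 1 [  23.    8.  -43.   12.  -12. -107.] True
28 -1 [ 23.   8. -43.  12. -12.  73.] True
```

```bash
cat >> h.py <<'E'
def zt(t): T=np.radians(t); return np.array([np.sin(T)*c_,np.sin(T)*s_,-np.cos(T)])
def tool(g,t): return np.array(g)+.019*zt(t), rot(zt(t),-YR)   # grip centre -> TCP pose
E
python3 - <<'E'
from h import *
G=np.array([.532,.038,.166])
env.gripper_to(.6,40)
env.goto(*tool(G+.09*AX,20)); st("pre")
f=env.grab_frame("wrist")
xx=np.array([.866*c_,.866*s_,.5])
save(f,"pics/w2.png",None,1.5,[(np.array([G-.032*xx+.007*AX,G+.032*xx+.007*AX]),(0,255,0)),(circ(G-.047*AX,.0455,AX),(0,0,255))],fish)
E
```

```text
pre 7.3 [0.496  0.0266 0.2267] [180.  -20.1  17. ] F [-0.1 -0.5  0.1] op 0.601 0.0
```

View pics/w2.png

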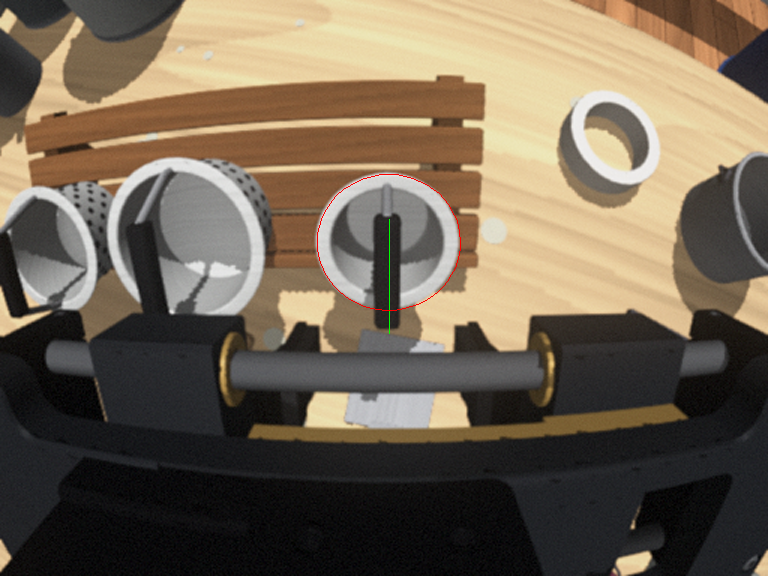

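The wrist view shows bar (387,270) about 3 mm up-slope of my line; laterally it's spot on. Grasping and lifting.

```bash
python3 - <<'E'
from h import *
G=np.array([.534,.0395,.167])
p,o=tool(G,20)
env.goto(*tool(G+.09*AX,20))
hit=env.move_straight(p,rate=.1,force_limit=8); st("down %s"%hit)
env.gripper_to(0,40); st("gripped")
env.move_straight(p+.02*AX,rate=.06); st("lift")
env.move_straight(p+.12*AX+[0,0,.02],rate=.15)
# upright, above rack/bench
g=np.array([.49,0,.34]); env.goto(*tool(g,-10)); st("up")
f=env.grab_frame("scene"); g=np.array([.49,0,.34]); A=(0,0,1)
P=[(circ(g-[0,0,.047],.0455),(0,0,255)),(circ(g-[0,0,.128],.033),(255,0,0))]
u=proj(f,g)[0].astype(int);print(u)
save(f,"pics/s2.png",(max(u[0]-60,0),max(u[1]-50,0),u[0]+60,u[1]+70),5,P)
E
```

```text
down False 8.7 [0.5404 0.0414 0.1497] [-180.   -20.1   17. ] F [-0.1 -0.7 -0.1] op 0.603 0.0
gripped 9.4 [0.5402 0.0413 0.1492] [180. -20.  17.] F [-0.2 -1.3  0.1] op 0.153 39.9
lift 9.9 [0.5303 0.0384 0.1668] [-180.  -20.   17.] F [ 0.2  0.3 -1.5] op 0.158 39.9
up 11.5 [ 0.4868 -0.0008  0.3197] [-180.    10.1   17. ] F [-0.3 -0.2 -0.8] op 0.15 39.9
[283 147]
```

View pics/s2.png

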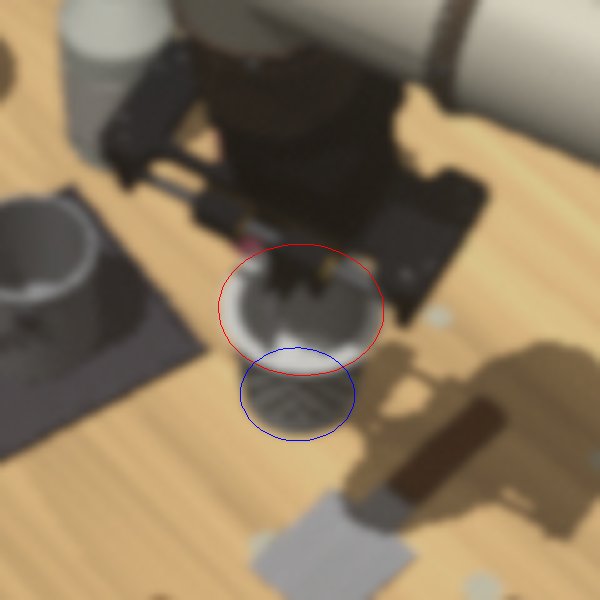

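The basket is held level, with its flange about (298,308), within ~1 mm of the model circle. Inserting with a low force limit.

```bash
python3 - <<'E'
from h import *
C=np.array([.492,-.2645])
def at(z): return tool([*C,z],-10)
env.goto(*at(.34)); env.move_straight(at(.245)[0],rate=.15); st("over")
f=env.grab_frame("scene");g=np.array([*C,.245]);u=proj(f,g)[0].astype(int)
P=[(circ(g-[0,0,.047],.0455),(0,0,255)),(circ(g-[0,0,.128],.033),(255,0,0)),(circ((*C,.0995),.0425),(0,255,0))]
save(f,"pics/s3.png",(u[0]-60,u[1]-50,u[0]+60,u[1]+70),5,P)
hit=env.move_straight(at(.151)[0],rate=.04,force_limit=5); s=st("ins %s"%hit)
print("grip z",s["position"][2]+.019*np.cos(np.radians(10)))
E
```

```text
over 13.4 [ 0.4897 -0.2653  0.2274] [179.9   9.9  17.1] F [ 0.1  0.1 -0.9] op 0.153 39.9
ins False 15.9 [ 0.4889 -0.2655  0.1324] [180.  10.  17.] F [ 0.4  0.3 -1.1] op 0.156 39.9
grip z 0.15113888440398215
```

It went in freely. Lower to contact, release, retreat and check.

```bash
python3 - <<'E'
from h import *
C=np.array([.492,-.2645])
p,o=tool([*C,.146],-10)
print(env.move_straight(p,rate=.01,force_limit=2)); s=st("low")
env.gripper_to(.45); st("rel")
q=s["position"]; env.move_straight(q-.05*zt(-10),rate=.06); st("back")
env.move_straight(q-.05*zt(-10)+[0,0,.12],rate=.2); env.goto([.42,0,.40],opts([0,0,-1])[1]); st("away")
a=env.grab_frame("top");b=env.grab_frame("scene")
P=[(circ((*C,.103),.0455),(0,0,255))]
W=np.hstack([save(a,None,(285,165,350,235),6,P),save(b,None,(195,105,260,175),6,P)]);cv2.imwrite("pics/end.png",W)
E
```

```text
True
low 16.2 [ 0.4891 -0.2658  0.1313] [180.  10.  17.] F [-0.5 -0.3  3.4] op 0.153 40.0
rel 17.0 [ 0.4884 -0.2652  0.1301] [-179.9   10.1   17. ] F [0.3 0.6 0.1] op 0.45 0.0
back 18.0 [ 0.4971 -0.2631  0.1801] [-179.9   10.1   17. ] F [-0.7 -0.1  0.3] op 0.448 0.0
away 19.9 [ 4.202e-01 -3.000e-04  3.991e-01] [1.8e+02 1.0e-01 1.7e+01] F [ 1.3  0.4 -0.7] op 0.45 0.0
```

View pics/end.png

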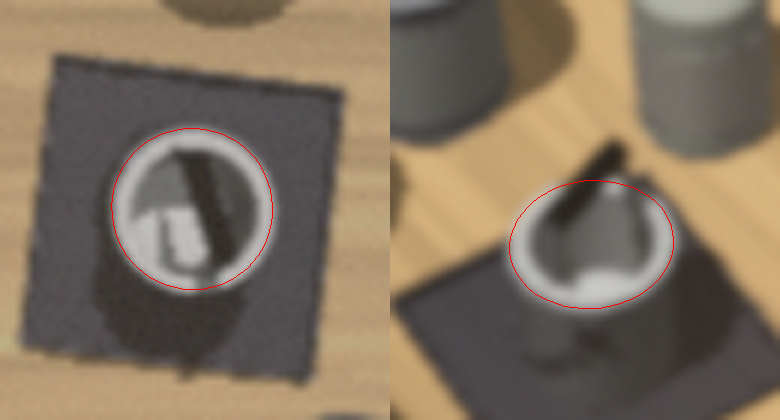

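The flange ring, centred at (192,209) and (591,244), coincides with the level circle at rim height in both views, so the basket is seated. Handing in.

```bash
python3 -c "
from workcell import env
print(env.close_job())"
```

```text
the job is handed in; nothing more can be done
None
```

The narrowest basket hangs level with its flange on the rim of the pot in the drip tray, and the job is handed in; it went in freely on the first try, so the other two baskets stayed on the rack.

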